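# Clear the print plate and present the blind spacer hole-up

## Robot

A 6-joint arm with a two-finger parallel gripper is mounted at the origin on the work surface. World frame = base frame: x ahead of the robot, y to its left, z up, the work surface at z = 0. Lengths are in mm, angles in rad, forces in N, time in s.
With the tool pointing down it reaches from about 275 to 1000 mm from the base axis. Payload 8.4 kg.
Tool frame: the origin (TCP) lies on the centre line of the jaws, within the pads' length; the fingertips stand 22 mm ahead of it and the grasp point (between the pads) lies 3 mm ahead of it; z points along the fingers, x is the direction in which the jaws open and shut, and the axes are right-handed (so a half turn about z gives the same grasp; the last joint's range is limited). The gripper opens to 85 mm and grips with 20 to 120 N. Pads are 22 mm wide; open, the fingers measure 114 mm over their backs; the gripper's body (76 mm by 85 mm) begins 54 mm behind the grasp point. The pads swing forward as they close: fully open they stand 13 mm farther back than shut.
Start: joints at [1.1, 0.353, 1.633, -0, 1.155, -0.002], TCP at [282.384, 557.573, 253.281] pointing down, gripper open.
Joint ranges: [-2.63, 2.63], [-0.92, 2.1], [0.06, 2.66], [-1.3, 4.44], [0, 2.69], [-3.02, 3.02]. Speed limits (rad/s): [2.22, 2.22, 2.79, 3.14, 3.14, 3.14].

## Interface

Orientations are given as [roll, pitch, yaw] about the fixed x, y, z axes, in that order (R = Rz(yaw) Ry(pitch) Rx(roll)).
In Python, from rig import status, viewer, job gives the robot as it stands.
- The arm moves only by the tool send_rows, never from a script. Its argument "plan" is a list of rows, each a list of 3 entries, a list of its own where there are three numbers: the shift along the tool's x, y, z in m, then the turn, a rotation vector about the tool's x, y, z in rad, then the opening, from -1 (shut) to 1 (fully open). In form: [[[x, y, z], [rx, ry, rz], jaw], ...]. A call has exactly 5 rows; each row is the pose to reach, as a shift and turn from the pose measured when the call began, along the tool's axes at that moment; what a row does not reach only later rows make up. A row lasts 1/12 s, in which the tool goes at most 41.7 mm and 7.16 degrees, less where a joint would pass 70% of its speed; a pose out of reach is approached as far as the arm can. A call with a gripper value outside its range is refused whole. The fingers move at their own pace and stop on an object; "squeeze" is the grip in N (left out, the last holds). Time passes only in rows, so rows that repeat a pose let the fingers close, or fill a call up. It gives the time, the measured TCP pose, the force and the opening at its end, in the units of the state.
- status.sense(): the state, without advancing time (a new reading comes with each control period).
- viewer.grab_frame(name): name is "scene" or "side" or "wrist"; returns the picture (384x512x3 uint8, red, green, blue); there is no depth.
- viewer.camera_params(name): a dict with "intrinsics" (3x3 intrinsics, pixels), "xyz" and "orientation" of the camera in the world. Camera axes: x right, y down, z forward; pixel columns grow to the right and rows downward; lengths in mm; the calibration is good to about 2 mm. A picture is of the moment at which its call begins: read the wrist's pose just before it. camera_params takes no time and is no camera call; for the wrist camera it gives the pose at the moment of the call.
- job.sign_off(): hands the job in, once; it reports no verdict.
Trained networks look in the newest picture that a camera, given by its name, has taken for a name from the list of things; names that differ only in an ending like _2 or _b are one class to them, and where a whole thing is asked for, a point or a joint stands for the part that bears it (a point fixed in the world has none). Each returns a list of dicts, best first, with "p" (0 to 1); they miss things now and then, are a little off and sometimes report something else, mostly with a low value. They report only what shows in the picture. A call takes as long as a camera call. They do not tell look-alikes from the thing itself.
- viewer.cut_out(label, camera): "mask" (384x512 bool, what is visible of it) and "extent" ([left, top, width, height] in pixels, round what is visible of it).
The state is a dict: "clock": time; "qpos": joint angles; "qvel": joint speeds; "joint_efforts": joint torques, N m; "eef_pos": TCP position; "tcp_rot": TCP orientation; "contact_force": force on the tool from outside, world axes, zero at the start; "wrist_torque": the same for the moment, N m; "opening": opening from 0.0 (shut) to 1.0 (fully open).
Only numpy, scipy, OpenCV 4.12 (cv2) and the standard library are available. Lean on these libraries where they do the work, as an engineer would, in place of code of your own. Each camera call takes 0.05 s, during which the arm holds its last target.

## Task

Sort the fresh prints off the print plate: put the ring into the bin that already holds a ring and the link into the bin that already holds a link. Then pick up the blind spacer block, find which of its two ends has the hole, and turn it so that the hole looks straight up, ready for a bearing to be dropped in. Finish while holding it still like that in the gripper, a good hand's breadth (at least 14 cm to its top) above the bench and clear of everything else, and leave the tower and the other things on the bench where they are.

Things in the scene. Friction and masses are not known exactly. Their poses are not given: they have to be found in the camera images.
- spacer: blind spacer: light grey printed square block, 40 x 40 mm in section and 56 mm long, 70 g give or take a third, lying on one of its long sides on the print plate. Origin at the block's centre; its own +z axis runs along the block out of the end with the round blind hole (23 mm across, 42 mm deep); the other end is solid and the four long sides are plain. At the start +z is level and may point in any direction
- spacer_hole (a point): centre of the mouth of the spacer's hole, 28 mm from the block's centre along its +z
- ring: light grey printed ring lying flat on the plate: 36 mm outside, 20 mm inside, 20 mm high; origin at the centre of its underside, z up
- link: light grey printed link lying flat on the plate: straight bar 14 mm wide and 14 mm high with round 20 mm ends, 76 mm long overall along its x; origin at the centre of its underside, z up
- plate: print plate: flat dark sheet 260 x 260 mm, 4 mm thick, fixed on the bench, with a small tongue on the robot's side; origin at the centre of its underside. Spacer, ring, link and tower stand on it, one in each quarter
- ring_bin_in (a point): centre of the inner floor (4 mm above the bench) of the grey open bin that already holds one ring; the bin is fixed, 150 (x) x 180 (y) mm outside, 45 mm high, walls 4 mm. The ring already there lies 55 mm along the bin's own +y from this point. The two bins stand one on the left and one on the right; either may be on either side
- link_bin_in (a point): the same point of the equal grey open bin that already holds one link; the link already there lies along the bin's x, 55 mm along the bin's own +y from this point
- tower: bystander: light grey printed stepped test tower, 26 x 26 mm foot, 30 mm high, standing on the plate in the quarter left over; origin under its centre
- scraper: bystander: scraper 200 mm long lying on the bench beyond the plate, long along its own x
- driver: bystander: screwdriver 170 mm long lying on the bench to the left beyond the bin; long along its x
- cleaner: bystander: white bottle, 60 mm across, 150 mm high, on the right beyond the bin; origin under its centre
- grease: bystander: small amber jar, 48 mm across, 50 mm high, on the right beyond the bin; origin under its centre
Not all that is in view belongs to the job. What is shaped like the part that bears link_bin_in but pink or turquoise is not meant.

How it is judged (in metres and radians):
On the way, in this order (a step that is already met when the one before it is completed fails the run):
1. the ring lies in the ring bin and the link in the link bin, both let go (x of ring in the frame of ring_bin_in between -0.07 and 0.07 m and y of ring in the frame of ring_bin_in between -0.085 and 0.085 m and z of ring in the frame of ring_bin_in below 0.035 m and contact force between each of ring, link and the fingers below 0.1 N and x of link in the frame of link_bin_in between -0.07 and 0.07 m and y of link in the frame of link_bin_in between -0.085 and 0.085 m and z of link in the frame of link_bin_in below 0.035 m), for 0.2 s.
2. after that, the spacer is held up in the gripper with its hole up (height (world z) of spacer_hole above 0.14 m and angle between spacer's own z axis and vertical below 0.26 rad and contact force between spacer and the fingers above 1 N), for 0.2 s.
At the end, for the whole second after the job is handed in: The ring lies in the ring bin and the link in the link bin, let go and at rest; the spacer is held still in the gripper, touching neither plate, bins nor bottle, its hole mouth more than 140 mm above the bench and its hole axis within 0.26 rad (15 degrees) of straight up (all of step 1 and all of step 2 and contact force between spacer and plate below 0.1 N and contact force between spacer and ring_bin below 0.1 N and contact force between spacer and link_bin below 0.1 N and contact force between spacer and cleaner below 0.1 N and linear speed of each of spacer, ring, link below 0.03 m/s and angular speed of spacer below 0.3 rad/s); the arm keeps its last pose, push and grip.
It fails at once if the tower is moved more than 25 mm (distance of tower from where it was at the start of the episode above 0.025 m).
It fails at once if the scraper is moved more than 25 mm (distance of scraper from where it was at the start of the episode above 0.025 m).
It fails at once if the driver is moved more than 25 mm (distance of driver from where it was at the start of the episode above 0.025 m).
It fails at once if the cleaner is moved more than 25 mm (distance of cleaner from where it was at the start of the episode above 0.025 m).
It fails at once if the grease is moved more than 25 mm (distance of grease from where it was at the start of the episode above 0.025 m).
It also fails if it takes over 72 s, if anything falls off the work surface, if the arm or the gripper's body presses on something with over 40 N, if the wrist force passes 120 N, or if a joint passes its speed limit or range.

## Working session

There is one attempt and no reset: what is moved stays moved. The work goes in short steps, Python scripts to look and compute and a tool call to move; the robot and the scene stay as the last step left them, time stands still between calls to the robot, and variables do not carry over. Pictures are saved under pics/ and viewed, and the job is handed in when it is done.

Besides the shell and the picture viewer there is one more tool, called after "Emit:" as name(argument=value, ...) on one line, values as JSON. send_rows: Moves the arm, as the interface text tells. Its arguments: {"type":"object","properties":{"plan":{"type":"array"},"squeeze":{"type":"number"}},"required":["plan"]}

```bash
mkdir -p pics; ls
python3 - <<'E'
from rig import status, viewer, job
import cv2
print(status.sense())
for n in ("scene","side","wrist"):
    p=viewer.camera_params(n); print(n,p)
    im=viewer.grab_frame(n); cv2.imwrite(f"pics/{n}0.png",im[:,:,::-1])
E
```

```text
pics
{'clock': 0.0, 'qpos': array([ 1.09963108e+00,  3.53640040e-01,  1.63412126e+00,  9.83047477e-06,
        1.15519773e+00, -2.37725887e-03]), 'qvel': array([-0.00013652,  0.00141668,  0.00145209,  0.00010115,  0.00106477,
        0.00097914]), 'joint_efforts': array([ 2.15900756e-03, -6.05248404e+01, -3.42063475e+01,  1.02521249e-04,
        9.23588901e-03, -4.33168748e-05]), 'eef_pos': array([282.16465999, 557.19103842, 252.57222993]), 'tcp_rot': array([-3.14158042e+00,  1.36635660e-03,  1.10200437e+00]), 'contact_force': array([ 0.51603654,  0.80796291, -0.19996804]), 'wrist_torque': array([0.03665783, 0.03711273, 0.00277992]), 'opening': 1.0000047710321975}
scene {'intrinsics': array([[416.2426423 ,   0.        , 256.86897919],
       [  0.        , 416.2426423 , 197.07133388],
       [  0.        ,   0.        ,   1.        ]]), 'xyz': array([1448.94443581, -427.66922684,  772.15268531]), 'orientation': array([-2.18868829e+00,  1.80539283e-03,  1.25264186e+00])}
side {'intrinsics': array([[445.85909736,   0.        , 256.30036817],
       [  0.        , 445.85909736, 185.57358243],
       [  0.        ,   0.        ,   1.        ]]), 'xyz': array([  208.79841281, -1115.35094106,   778.15841491]), 'orientation': array([-2.17690071,  0.02240875, -0.30494966])}
wrist {'intrinsics': array([[307.67456768,   0.        , 252.53112976],
       [  0.        , 307.67456768, 188.5697178 ],
       [  0.        ,   0.        ,   1.        ]]), 'xyz': array([219.97993085, 588.74640206, 372.93607939]), 'orientation': array([2.86370071e+00, 1.03301308e-03, 1.10169027e+00])}
```

View pics/scene0.png

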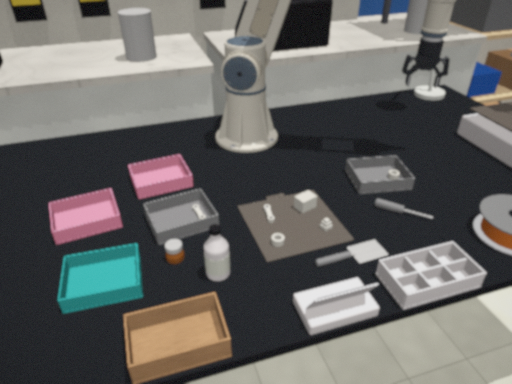

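View pics/side0.png

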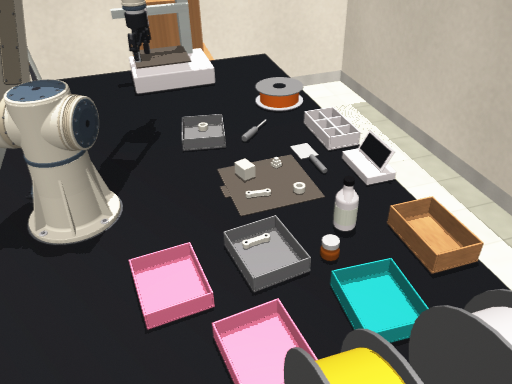

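View pics/wrist0.png

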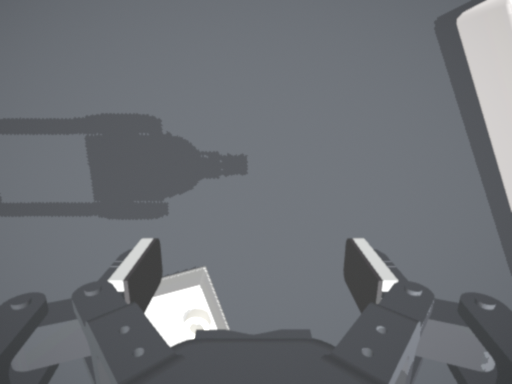

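```bash
cat > h.py <<'E'
import numpy as np, cv2
from scipy.spatial.transform import Rotation as R
from rig import status, viewer, job
def cam(n,p=None):
    p=p or viewer.camera_params(n)
    return p['intrinsics'],R.from_euler('xyz',p['orientation']).as_matrix(),np.array(p['xyz'])
def toplane(n,uv,z,p=None):
    K,Rm,t=cam(n,p); uv=np.atleast_2d(np.asarray(uv,float))
    d=np.c_[(uv-K[:2,2])/K[0,0],np.ones(len(uv))]@Rm.T
    return t+d*((z-t[2])/d[:,2])[:,None]
def proj(n,X,p=None):
    K,Rm,t=cam(n,p); c=(np.atleast_2d(X)-t)@Rm; return c[:,:2]/c[:,2:]*K[0,0]+K[:2,2]
E
python3 - <<'E'
from h import *
ims={n:viewer.grab_frame(n) for n in("scene","side")}
hz={"spacer":24,"ring":14,"link":11,"tower":15,"plate":4,"ring_bin_in":25,"link_bin_in":25,"scraper":3,"driver":12,"cleaner":75,"grease":25}
for n in ims:
    vis=ims[n][:,:,::-1].copy()
    for l in hz:
        for d in viewer.cut_out(l,n):
            if d['p']<.3: continue
            m=d['mask']; c=np.argwhere(m).mean(0)[::-1]
            print(n,l,round(d['p'],2),c.round(1),d['extent'],toplane(n,c,hz[l])[0].round(0))
            np.save(f"m_{n}_{l}_{int(c[0])}.npy",m)
    cv2.imwrite(f"pics/{n}crop.png",cv2.resize(vis[150:290,220:390] if n=="scene" else vis[120:250,170:380],None,fx=3.8,fy=3.8,interpolation=cv2.INTER_CUBIC))
print(status.sense()['clock'])
E
```

```text
scene spacer 0.85 [305.3 201.5] [291.9, 189.2, 27.0, 23.7] [518.  34.  24.]
scene ring 0.67 [277. 240.] [270.7, 233.9, 13.0, 13.9] [ 646. -106.   14.]
scene link 0.66 [291.  227.2] [237.4, 195.4, 115.5, 66.5] [604. -48.  11.]
scene plate 0.88 [291.  227.1] [238.1, 194.3, 113.3, 67.5] [596. -44.   4.]
scene ring_bin_in 0.59 [377.7 174.6] [345.5, 154.3, 68.9, 40.9] [454. 325.  25.]
scene link_bin_in 0.93 [ 99.9 278.3] [60.4, 243.9, 79.9, 68.6] [ 654. -569.   25.]
scene link_bin_in 0.81 [159.8 176.3] [129.4, 157.2, 58.8, 41.8] [ 234. -370.   25.]
scene link_bin_in 0.76 [179.1 215.9] [146.1, 191.5, 73.2, 54.2] [ 469. -345.   25.]
scene link_bin_in 0.58 [ 83.4 216.2] [48.2, 188.0, 74.9, 58.0] [ 382. -610.   25.]
scene link_bin_in 0.38 [378.1 174.6] [344.8, 155.9, 71.5, 40.2] [455. 326.  25.]
scene scraper 0.87 [355.  253.6] [315.7, 240.4, 69.5, 27.0] [751.  77.   3.]
scene driver 0.5 [389.7 206.2] [373.4, 199.9, 32.8, 12.8] [607. 276.  12.]
scene cleaner 0.57 [216.2 255.5] [205.9, 224.9, 24.0, 53.7] [ 717. -291.   75.]
scene grease 0.69 [173.  251.4] [160.3, 239.3, 21.4, 25.3] [ 614. -385
[... 254 characters left out ...]
5.6] [217.0, 155.2, 105.2, 58.5] [563. -57.   4.]
side ring_bin_in 0.87 [202.9 132.4] [184.3, 117.8, 42.7, 32.1] [438. 311.  25.]
side link_bin_in 0.83 [378.2 297.9] [331.0, 256.3, 96.0, 87.1] [ 640. -567.   25.]
side link_bin_in 0.81 [258.3 342.7] [208.5, 298.9, 108.1, 85.1] [ 360. -592.   25.]
side link_bin_in 0.76 [266.6 253. ] [226.0, 214.2, 83.0, 78.7] [ 456. -356.   25.]
side link_bin_in 0.65 [170.6 284.6] [129.8, 241.7, 84.8, 89.5] [ 218. -384.   25.]
side scraper 0.57 [308.4 154. ] [293.3, 141.3, 31.5, 30.3] [751.  77.   3.]
side cleaner 0.56 [346.  205.1] [336.2, 172.6, 19.8, 58.7] [ 691. -304.   75.]
side grease 0.56 [329.8 247.4] [320.2, 233.8, 19.4, 30.0] [ 610. -388.   25.]
1.35
```

View pics/scenecrop.png

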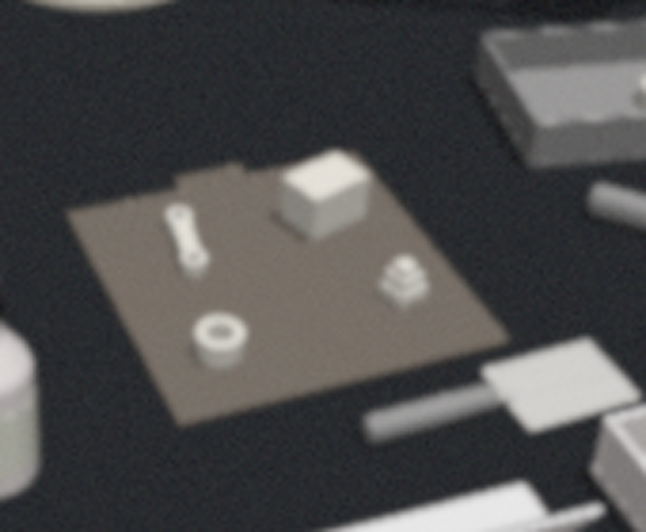

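View pics/sidecrop.png

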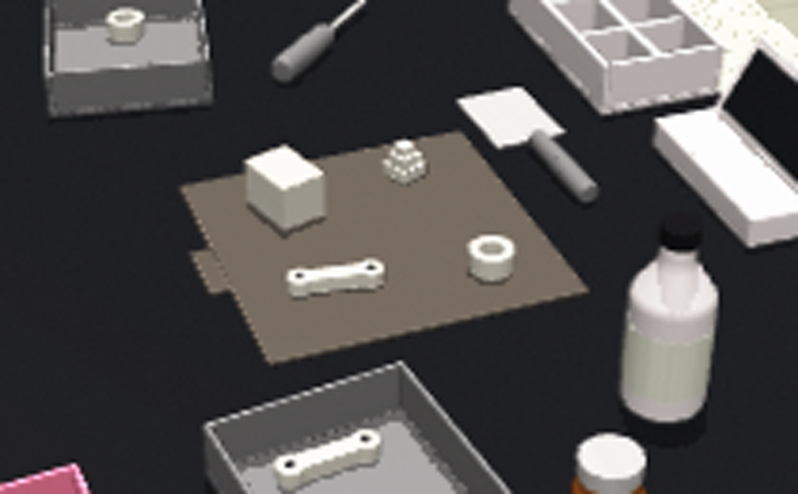

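```bash
cat >> h.py <<'E'
def go(pos,yaw,Rt=None):
    s=status.sense(); Rm=R.from_euler('xyz',s['tcp_rot'])
    Rt=Rt or R.from_euler('xyz',[np.pi,0,yaw])
    d=Rm.inv().apply(np.array(pos)-s['eef_pos'])/1000
    print('shift',d.round(4).tolist(),'rot',(Rm.inv()*Rt).as_rotvec().round(3).tolist(),'now',s['eef_pos'].round(1),s['tcp_rot'].round(3),'op',round(s['opening'],3),'t',round(s['clock'],2),'q',s['qpos'].round(2))
E
python3 - <<'E'
from h import *
go([560,60,300],0)
E
```

```text
shift [-0.3184, 0.4725, -0.0467] rot [0.0, 0.0, 1.102] now [282.4 557.6 253.3] [-3.142  0.     1.102] op 0.996 t 1.35 q [ 1.1   0.35  1.63  0.    1.16 -0.  ]
```

Emit:
send_rows(plan=[[[-0.318, 0.472, -0.047], [0, 0, 1.102], 1], [[-0.318, 0.472, -0.047], [0, 0, 1.102], 1], [[-0.318, 0.472, -0.047], [0, 0, 1.102], 1], [[-0.318, 0.472, -0.047], [0, 0, 1.102], 1], [[-0.318, 0.472, -0.047], [0, 0, 1.102], 1]])

```text
clock: 1.77
eef_pos: [384.1, 374.6, 270.7]
tcp_rot: [-3.142, -0.0, 0.471]
contact_force: [1.4, -0.2, -0.4]
opening: 1.0
```

```bash
python3 -c "
from h import *
go([560,60,300],0)"
```

```text
shift [0.0139, 0.3602, -0.0293] rot [-0.0, -0.0, 0.471] now [384.1 374.6 270.7] [-3.142 -0.     0.471] op 1.0 t 1.77 q [ 0.77  0.2   1.8  -0.    1.14  0.3 ]
```

Emit:
send_rows(plan=[[[0.014, 0.36, -0.029], [0, 0, 0.471], 1], [[0.014, 0.36, -0.029], [0, 0, 0.471], 1], [[0.014, 0.36, -0.029], [0, 0, 0.471], 1], [[0.014, 0.36, -0.029], [0, 0, 0.471], 1], [[0.014, 0.36, -0.029], [0, 0, 0.471], 1]])

```text
clock: 2.18
eef_pos: [485.4, 193.1, 287.7]
tcp_rot: [-3.141, -0.001, -0.006]
contact_force: [0.9, 0.3, 0.3]
opening: 0.997
```

```bash
python3 -c "
from h import *
go([560,60,300],0)"
```

```text
shift [0.0754, 0.1326, -0.0123] rot [-0.0, -0.001, -0.006] now [485.4 193.1 287.7] [-3.141e+00 -1.000e-03 -6.000e-03] op 0.997 t 2.18 q [0.38 0.16 1.81 0.   1.17 0.38]
```

Emit:
send_rows(plan=[[[0.075, 0.133, -0.012], [0, 0, -0.006], 1], [[0.075, 0.133, -0.012], [0, 0, -0.006], 1], [[0.075, 0.133, -0.012], [0, 0, -0.006], 1], [[0.075, 0.133, -0.012], [0, 0, -0.006], 1], [[0.075, 0.133, -0.012], [0, 0, -0.006], 1]])

```text
clock: 2.6
eef_pos: [562.2, 55.1, 300.4]
tcp_rot: [3.14, -0.003, -0.004]
contact_force: [-0.1, 0.4, -0.6]
opening: 1.003
```

Run:
```python
from h import *
go([560,60,300],0)
im=viewer.grab_frame("wrist"); p=viewer.camera_params("wrist")
import pickle; pickle.dump(p,open('w1.pkl','wb'))
cv2.imwrite("pics/w1.png",im[:,:,::-1])
hz={"spacer":44,"ring":24,"link":18,"tower":25,"link_bin_in":25}
for l in hz:
    for d in viewer.cut_out(l,"wrist"):
        m=d['mask']; c=np.argwhere(m).mean(0)[::-1]
        print(l,round(d['p'],2),c.round(1),d['extent'],toplane("wrist",c,hz[l],p)[0].round(0))
        np.save(f"m_w1_{l}_{int(c[0])}.npy",m)
```

```text
shift [-0.0023, -0.0049, 0.0004] rot [0.001, -0.003, -0.004] now [562.2  55.1 300.4] [ 3.14e+00 -3.00e-03 -4.00e-03] op 1.003 t 2.6 q [ 0.1   0.22  1.71 -0.    1.21  0.1 ]
spacer 0.63 [213.3 174. ] [187.7, 148.2, 49.7, 54.4] [512.  39.  44.]
ring 0.72 [305.4 262.7] [296.6, 248.4, 23.7, 27.0] [636. -97.  24.]
link 0.87 [222.5 251.5] [197.5, 240.0, 51.2, 23.2] [517. -82.  18.]
tower 0.66 [296.9 159. ] [289.1, 147.7, 20.2, 22.3] [619.  54.  25.]
link_bin_in 0.98 [ 70.3 372.8] [50.1, 355.7, 36.6, 27.0] [ 267. -293.   25.]
```

View pics/w1.png

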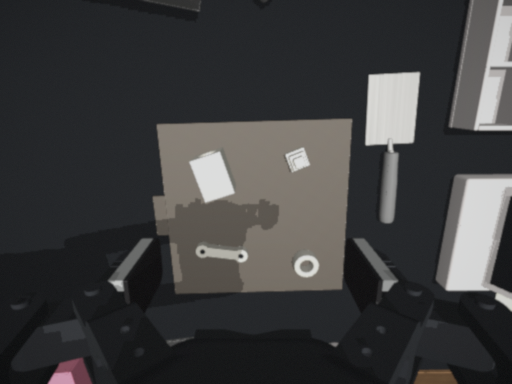

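Run:
```python
from h import *
im=cv2.imread("pics/w1.png")
c=np.vstack([cv2.resize(im[140:215,180:320],None,fx=4,fy=4,interpolation=cv2.INTER_CUBIC),cv2.resize(im[235:290,188:328],None,fx=4,fy=4,interpolation=cv2.INTER_CUBIC)])
cv2.imwrite("pics/w1c.png",c)
```

```text
(no output)
```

View pics/w1c.png

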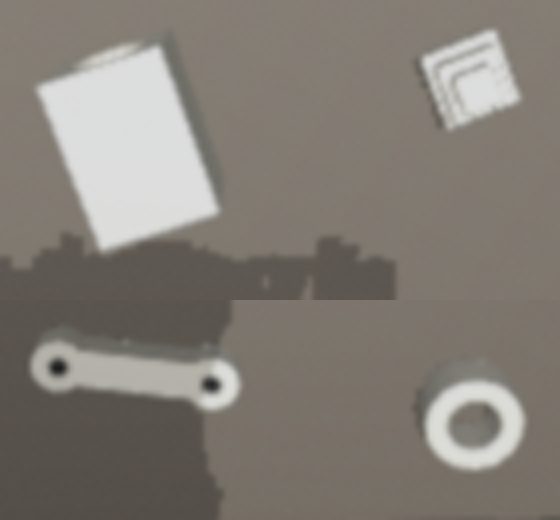

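Run:
```python
from h import *
import pickle; p=pickle.load(open('w1.pkl','rb'))
B=toplane("wrist",[[189.5,161.75],[220,151],[234.75,193],[205.5,202.75]],44,p)
print(B.round(1),'c',B.mean(0).round(1),[np.linalg.norm(B[i]-B[i-1]).round(1) for i in range(4)])
ax=(B[0]+B[1]-B[2]-B[3]); print('axis deg',np.degrees(np.arctan2(ax[1],ax[0])))
L=toplane("wrist",[[202.5,251.75],[241,256]],18,p); print(L.round(1),L.mean(0).round(1),np.linalg.norm(L[1]-L[0]),np.degrees(np.arctan2(*(L[1]-L[0])[[1,0]])))
print('ring',toplane("wrist",[[306.5,266]],24,p).round(1))
print('tower',toplane("wrist",[[297,160]],30,p).round(1))
# cross-check in scene/side
for n in("scene","side"):
    print(n,'ring',proj(n,[[*toplane("wrist",[[306.5,266]],24,p)[0][:2],14]]).round(1),'link',proj(n,[[*L.mean(0)[:2],11]]).round(1),'sp',proj(n,[[*B.mean(0)[:2],24]]).round(1))
# bin corners guess from masks
import glob
for f in glob.glob("m_*bin_in*"):
    m=np.load(f)
    print(f)
```

```text
[[482.9  54.4  44. ]
 [521.2  67.7  44. ]
 [538.2  13.7  44. ]
 [500.3   0.8  44. ]] c [510.6  34.1  44. ] [np.float64(56.4), np.float64(40.5), np.float64(56.6), np.float64(40.1)]
axis deg 107.7377185807259
[[488.3 -82.4  18. ]
 [543.8 -89.5  18. ]] [516.1 -86.   18. ] 55.914972739843755 -7.2744008823202515
ring [[ 638.3 -102.7   24. ]]
tower [[618.2  53.4  30. ]]
scene ring [[277.3 238. ]] link [[268.2 212.1]] sp [[304.6 200.2]]
side ring [[297.3 186.3]] link [[256.7 191.9]] sp [[243.5 168. ]]
m_scene_link_bin_in_83.npy
m_scene_link_bin_in_159.npy
m_side_link_bin_in_170.npy
m_side_link_bin_in_258.npy
m_w1_link_bin_in_70.npy
m_scene_link_bin_in_378.npy
m_side_ring_bin_in_202.npy
m_scene_ring_bin_in_377.npy
m_side_link_bin_in_266.npy
m_scene_link_bin_in_179.npy
m_side_link_bin_in_378.npy
m_scene_link_bin_in_99.npy
```

Run:
```python
from h import *
from scipy.optimize import minimize
P={n:viewer.camera_params(n) for n in("scene","side")}
C=np.array([[sx*75,sy*90,z] for sx in(-1,1) for sy in(-1,1) for z in(0,45)],float)
def corners(v): return R.from_euler('z',v[2]).apply(C)+[v[0],v[1],0]
def cost(v,M):
    s=0
    for n,m in M.items():
        h=cv2.convexHull(proj(n,corners(v),P[n]).astype(np.float32))
        i=np.zeros((384,512),np.uint8); cv2.fillConvexPoly(i,(h*16).round().astype(np.int32),1,shift=4)
        s+=1-(i.astype(bool)&m).sum()/(i.astype(bool)|m).sum()
    return s
for name,fs,x0 in [("ring",{"scene":"m_scene_ring_bin_in_377","side":"m_side_ring_bin_in_202"},[446,318,0]),("link",{"scene":"m_scene_link_bin_in_179","side":"m_side_link_bin_in_266"},[460,-350,0])]:
    M={n:np.load(f+".npy") for n,f in fs.items()}
    best=min((minimize(cost,[*x0[:2],y],args=(M,),method='Nelder-Mead',options={'initial_simplex':np.array([[*x0[:2],y],[x0[0]+10,x0[1],y],[x0[0],x0[1]+10,y],[*x0[:2],y+.1]])}) for y in(-.3,-.15,0,.15,.3)),key=lambda r:r.fun)
    print(name,best.x.round(3),best.fun)
print('exist ring',toplane("side",[[203,126.5]],14),toplane("scene",[[393,174]],14)); print('exist link',toplane("side",[[257,240]],11),toplane("scene",[[199,212]],11))
go([516,-86,120],1.443)
```

```text
ring [ 4.43209e+02  3.29916e+02 -1.83000e-01] 0.19398100807094054
link [ 4.57373e+02 -3.42781e+02  1.33000e-01] 0.16765969626537813
exist ring [[451.69661221 377.87318484  14.        ]] [[452.65070164 387.20922853  14.        ]]
exist link [[ 452.80545842 -288.87479184   11.        ]] [[ 450.05689462 -283.29342237   11.        ]]
shift [-0.0433, 0.1467, 0.1795] rot [-0.0, -0.001, -1.442] now [559.   60.7 299.6] [-3.141e+00 -0.000e+00  1.000e-03] op 0.999 t 2.9 q [0.11 0.21 1.72 0.   1.21 0.1 ]
```

Emit:
send_rows(plan=[[[-0.043, 0.147, 0.1], [0, 0, -1.442], 1], [[-0.043, 0.147, 0.1], [0, 0, -1.442], 1], [[-0.043, 0.147, 0.179], [0, 0, -1.442], 1], [[-0.043, 0.147, 0.179], [0, 0, -1.442], 1], [[-0.043, 0.147, 0.179], [0, 0, -1.442], 1]])

```text
clock: 3.32
eef_pos: [520.8, -69.6, 147.3]
tcp_rot: [3.141, -0.002, 0.631]
contact_force: [1.3, -0.6, -1.6]
opening: 1.001
```

```bash
python3 -c "
from h import *
go([516,-86,110],1.443)"
```

```text
shift [-0.0136, 0.0104, 0.0373] rot [0.002, -0.002, -0.812] now [520.8 -69.6 147.3] [ 3.141e+00 -2.000e-03  6.310e-01] op 1.001 t 3.32 q [-0.14  0.33  1.94  0.    0.87 -0.77]
```

Emit:
send_rows(plan=[[[-0.014, 0.01, 0.037], [0, 0, -0.812], 1], [[-0.014, 0.01, 0.037], [0, 0, -0.812], 1], [[-0.014, 0.01, 0.037], [0, 0, -0.812], 1], [[-0.014, 0.01, 0.037], [0, 0, -0.812], 1], [[-0.014, 0.01, 0.037], [0, 0, -0.812], 1]])

```text
clock: 3.73
eef_pos: [515.2, -84.9, 110.1]
tcp_rot: [3.14, -0.001, 1.255]
contact_force: [0.4, -0.2, 0.0]
opening: 1.003
```

```bash
python3 -c "
from h import *
go([516,-86,110],1.443)"
```

```text
shift [-0.0008, 0.001, 0.0001] rot [0.001, -0.001, -0.188] now [515.2 -84.9 110.1] [ 3.140e+00 -1.000e-03  1.255e+00] op 1.003 t 3.73 q [-0.17  0.38  1.97  0.    0.79 -1.42]
```

Emit:
send_rows(plan=[[[-0.001, 0.001, 0], [0, 0, -0.188], 1], [[-0.001, 0.001, 0.02], [0, 0, -0.188], 0.6], [[-0.001, 0.001, 0.05], [0, 0, -0.188], 0.4], [[-0.001, 0.001, 0.07], [0, 0, -0.188], 0.2], [[-0.001, 0.001, 0.07], [0, 0, -0.188], 0]])

```text
clock: 4.15
eef_pos: [513.5, -84.6, 37.0]
tcp_rot: [-3.137, -0.001, 1.445]
contact_force: [-1.2, 0.2, -0.2]
opening: 0.504
```

Run:
```python
from h import *
go([516,-86,28.5],1.443)
im=viewer.grab_frame("wrist"); cv2.imwrite("pics/w2.png",im[:,:,::-1])
```

```text
shift [-0.0011, 0.0027, 0.0085] rot [-0.004, -0.001, 0.002] now [513.5 -84.6  37. ] [-3.137e+00 -1.000e-03  1.445e+00] op 0.504 t 4.15 q [-0.17  0.51  2.    0.    0.64 -1.61]
```

View pics/w2.png

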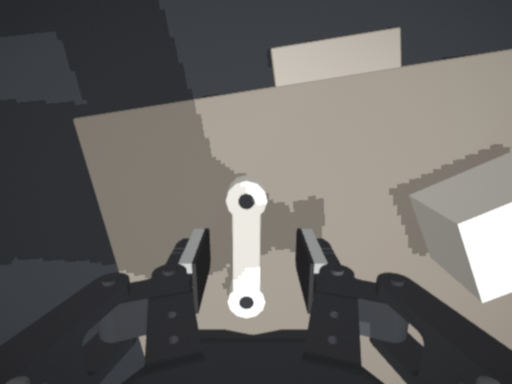

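Emit:
send_rows(plan=[[[-0.001, 0.003, 0.008], [0, 0, 0.002], 0.2], [[-0.001, 0.003, 0.008], [0, 0, 0.002], 0], [[-0.001, 0.003, 0.008], [0, 0, 0.002], -0.5], [[-0.001, 0.003, 0.008], [0, 0, 0.002], -1], [[-0.001, 0.003, 0.008], [0, 0, 0.002], -1]], squeeze=40)

```text
clock: 4.62
eef_pos: [517.9, -86.3, 31.7]
tcp_rot: [-3.14, -0.001, 1.443]
contact_force: [-0.1, 0.9, 1.1]
opening: 0.15
```

Emit:
send_rows(plan=[[[0, 0, 0], [0, 0, 0], -1], [[0, 0, 0], [0, 0, 0], -1], [[0, 0, 0], [0, 0, 0], -1], [[0, 0, -0.04], [0, 0, 0], -1], [[0, 0, -0.08], [0, 0, 0], -1]])

```text
clock: 5.03
eef_pos: [515.8, -86.1, 110.3]
tcp_rot: [-3.134, -0.001, 1.443]
contact_force: [1.7, -0.6, 0.4]
opening: 0.149
```

Run:
```python
from h import *
go([461,-373,110],1.704)
im=viewer.grab_frame("wrist"); cv2.imwrite("pics/w3.png",im[:,:,::-1])
```

```text
shift [-0.2915, -0.0177, 0.0001] rot [-0.008, -0.002, -0.261] now [515.8 -86.1 110.3] [-3.134e+00 -1.000e-03  1.443e+00] op 0.149 t 5.03 q [-0.17  0.39  1.96  0.    0.8  -1.61]
```

View pics/w3.png

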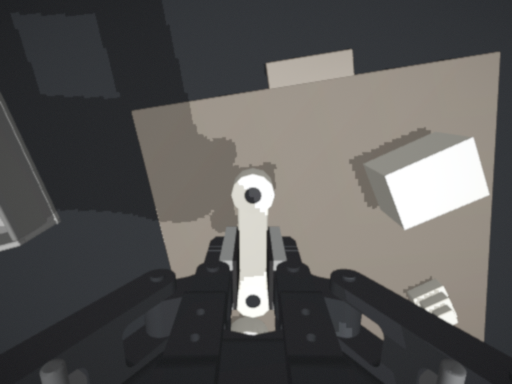

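Emit:
send_rows(plan=[[[-0.291, -0.018, 0], [-0.008, -0.002, -0.261], -1], [[-0.291, -0.018, 0], [-0.008, -0.002, -0.261], -1], [[-0.291, -0.018, 0], [-0.008, -0.002, -0.261], -1], [[-0.291, -0.018, 0], [-0.008, -0.002, -0.261], -1], [[-0.291, -0.018, 0], [-0.008, -0.002, -0.261], -1]])

```text
clock: 5.5
eef_pos: [481.7, -284.5, 116.6]
tcp_rot: [3.129, 0.004, 1.705]
contact_force: [1.0, -0.3, -0.3]
opening: 0.149
```

```bash
python3 -c "
from h import *
go([461,-373,50],1.704)"
```

```text
shift [-0.0847, -0.0331, 0.0665] rot [0.012, 0.004, 0.001] now [ 481.7 -284.5  116.6] [3.129 0.004 1.705] op 0.149 t 5.5 q [-0.54  0.42  1.89  0.01  0.82 -2.25]
```

Emit:
send_rows(plan=[[[-0.085, -0.033, 0], [0.012, 0.004, 0], -1], [[-0.085, -0.033, 0], [0.012, 0.004, 0], -1], [[-0.085, -0.033, 0.03], [0.012, 0.004, 0], -1], [[-0.085, -0.033, 0.06], [0.012, 0.004, 0], -1], [[-0.085, -0.033, 0.078], [0.012, 0.004, 0], -1]])

```text
clock: 5.92
eef_pos: [459.9, -374.1, 36.3]
tcp_rot: [-3.141, -0.001, 1.702]
contact_force: [-0.5, 0.6, -1.1]
opening: 0.15
```

Run:
```python
from h import *
go([461,-373,36],1.704)
im=viewer.grab_frame("wrist"); cv2.imwrite("pics/w4.png",im[:,:,::-1])
```

```text
shift [0.001, 0.0012, 0.0003] rot [-0.001, -0.001, -0.002] now [ 459.9 -374.1   36.3] [-3.141e+00 -1.000e-03  1.702e+00] op 0.15 t 5.92 q [-0.69  0.58  1.84  0.    0.72 -2.39]
```

View pics/w4.png

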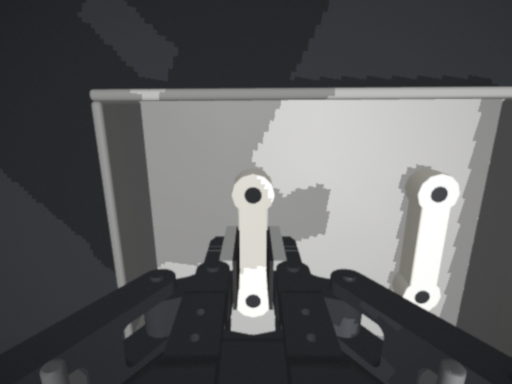

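Emit:
send_rows(plan=[[[0, 0, 0.003], [0, 0, 0], -1], [[0, 0, 0.003], [0, 0, 0], -0.3], [[0, 0, 0.003], [0, 0, 0], -0.2], [[0, 0, 0.003], [0, 0, 0], -0.2], [[0, 0, 0.003], [0, 0, 0], -0.2]])

```text
clock: 6.38
eef_pos: [459.2, -372.6, 31.6]
tcp_rot: [-3.139, -0.003, 1.703]
contact_force: [0.0, 0.4, 0.9]
opening: 0.402
```

Emit:
send_rows(plan=[[[0, 0, -0.04], [0, 0, 0], -0.2], [[0, 0, -0.08], [0, 0, 0], -0.2], [[0, 0, -0.1], [0, 0, 0], 0], [[0, 0, -0.1], [0, 0, 0], 0.5], [[0, 0, -0.1], [0, 0, 0], 0.6]])

```text
clock: 6.8
eef_pos: [460.4, -373.4, 133.5]
tcp_rot: [3.142, -0.001, 1.704]
contact_force: [-0.0, -0.2, -1.2]
opening: 0.768
```

Run:
```python
from h import *
go([638.5,-102.5,110],1.3)
im=viewer.grab_frame("wrist"); cv2.imwrite("pics/w5.png",im[:,:,::-1])
```

```text
shift [0.2449, 0.2124, 0.0237] rot [-0.0, -0.001, 0.404] now [ 460.4 -373.4  133.5] [ 3.142e+00 -1.000e-03  1.704e+00] op 0.768 t 6.8 q [-0.68  0.44  1.8   0.    0.9  -2.39]
```

View pics/w5.png

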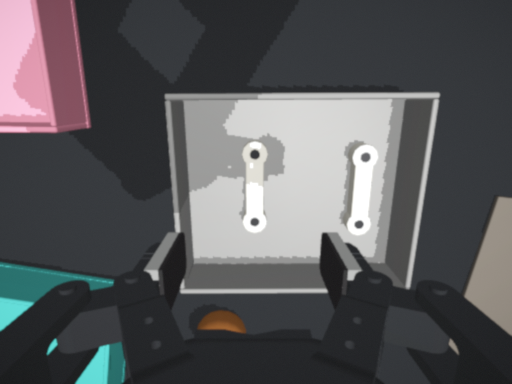

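Emit:
send_rows(plan=[[[0.245, 0.212, 0], [0, 0, 0.404], 0.6], [[0.245, 0.212, 0], [0, 0, 0.404], 0.6], [[0.245, 0.212, 0], [0, 0, 0.404], 0.6], [[0.245, 0.212, 0], [0, 0, 0.404], 0.6], [[0.245, 0.212, 0.024], [0, 0, 0.404], 0.6]])

```text
clock: 7.27
eef_pos: [569.8, -203.7, 125.3]
tcp_rot: [-3.138, -0.002, 1.295]
contact_force: [0.9, -0.7, -0.3]
opening: 0.801
```

```bash
python3 -c "
from h import *
go([638.5,-102.5,110],1.3)"
```

```text
shift [0.1161, 0.0386, 0.0154] rot [-0.004, -0.002, -0.005] now [ 569.8 -203.7  125.3] [-3.138e+00 -2.000e-03  1.295e+00] op 0.801 t 7.27 q [-0.35  0.47  1.78  0.    0.9  -1.64]
```

Emit:
send_rows(plan=[[[0.116, 0.039, 0.015], [0, 0, -0.005], 0.5], [[0.116, 0.039, 0.015], [0, 0, -0.005], 0.5], [[0.116, 0.039, 0.015], [0, 0, -0.005], 0.5], [[0.116, 0.039, 0.03], [0, 0, -0.005], 0.5], [[0.116, 0.039, 0.06], [0, 0, -0.005], 0.5]])

```text
clock: 7.68
eef_pos: [641.3, -100.1, 65.9]
tcp_rot: [3.142, -0.002, 1.304]
contact_force: [0.9, -0.2, -1.0]
opening: 0.751
```

Run:
```python
from h import *
go([638.5,-102.5,29],1.3)
im=viewer.grab_frame("wrist"); cv2.imwrite("pics/w6.png",im[:,:,::-1])
```

```text
shift [-0.0031, -0.0021, 0.0369] rot [0.0, -0.002, 0.004] now [ 641.3 -100.1   65.9] [ 3.142e+00 -2.000e-03  1.304e+00] op 0.751 t 7.68 q [-0.16  0.6   1.7   0.    0.83 -1.46]
```

View pics/w6.png

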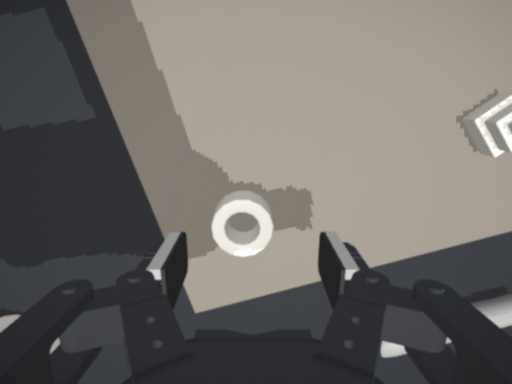

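```bash
python3 -c "
from h import *
print(toplane('wrist',[[243,225]],24))"
```

```text
[[ 629.30908644 -103.95704017   24.        ]]
```

Emit:
send_rows(plan=[[[-0.003, -0.002, 0.02], [0, 0, 0], 0.5], [[-0.003, -0.002, 0.036], [0, 0, 0], 0.5], [[-0.003, -0.002, 0.036], [0, 0, 0], 0.3], [[-0.003, -0.002, 0.036], [0, 0, 0], 0.2], [[-0.003, -0.002, 0.036], [0, 0, 0], -0.5]], squeeze=30)

```text
clock: 8.15
eef_pos: [633.8, -103.3, 24.3]
tcp_rot: [-3.133, -0.001, 1.303]
contact_force: [-4.9, -5.8, 39.1]
opening: 0.481
```

Emit:
send_rows(plan=[[[0, 0, 0], [0, 0, 0], -1], [[0, 0, 0], [0, 0, 0], -1], [[0, 0, 0], [0, 0, 0], -1], [[0, 0, 0], [0, 0, 0], -1], [[0, 0, -0.04], [0, 0, 0], -1]])

```text
clock: 8.57
eef_pos: [628.8, -102.9, 57.8]
tcp_rot: [-3.121, 0.0, 1.302]
contact_force: [-0.4, -0.1, -0.6]
opening: 0.418
```

Emit:
send_rows(plan=[[[0, 0, -0.04], [0, 0, 0], -1], [[0, 0, -0.08], [0, 0, 0], -1], [[0, 0, -0.08], [0, 0, 0], -1], [[0, 0, -0.08], [0, 0, 0], -1], [[0, 0, -0.08], [0, 0, 0], -1]])

```text
clock: 8.98
eef_pos: [629.3, -103.4, 136.7]
tcp_rot: [-3.118, 0.001, 1.302]
contact_force: [0.4, -0.7, -0.3]
opening: 0.413
```

Run:
```python
from h import *
go([438,300,130],1.388)
im=viewer.grab_frame("wrist"); cv2.imwrite("pics/w7.png",im[:,:,::-1])
```

```text
shift [0.3381, -0.2914, 0.0132] rot [-0.023, -0.0, -0.086] now [ 629.3 -103.4  136.7] [-3.118e+00  1.000e-03  1.302e+00] op 0.413 t 8.98 q [-0.17  0.51  1.68  0.    0.98 -1.47]
```

View pics/w7.png

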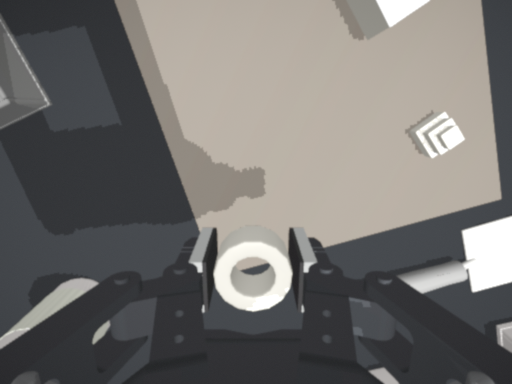

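Emit:
send_rows(plan=[[[0.338, -0.291, 0], [-0.023, 0, -0.086], -1], [[0.338, -0.291, 0], [-0.023, 0, -0.086], -1], [[0.338, -0.291, 0], [-0.023, 0, -0.086], -1], [[0.338, -0.291, 0], [-0.023, 0, -0.086], -1], [[0.338, -0.291, 0], [-0.023, 0, -0.086], -1]])

```text
clock: 9.45
eef_pos: [538.2, 85.7, 138.1]
tcp_rot: [-3.136, 0.001, 1.387]
contact_force: [-0.9, 1.0, 0.1]
opening: 0.416
```

```bash
python3 -c "
from h import *
go([438,300,110],1.388)"
```

```text
shift [0.1924, -0.1375, 0.0286] rot [-0.005, 0.001, -0.001] now [538.2  85.7 138.1] [-3.136e+00  1.000e-03  1.387e+00] op 0.416 t 9.45 q [ 0.15  0.37  1.9   0.    0.87 -1.23]
```

Emit:
send_rows(plan=[[[0.192, -0.138, 0], [-0.005, 0, 0], -1], [[0.192, -0.138, 0], [-0.005, 0, 0], -1], [[0.192, -0.138, 0.01], [-0.005, 0, 0], -1], [[0.192, -0.138, 0.029], [-0.005, 0, 0], -1], [[0.192, -0.138, 0.029], [-0.005, 0, 0], -1]])

```text
clock: 9.87
eef_pos: [449.4, 271.3, 115.7]
tcp_rot: [-3.14, 0.003, 1.387]
contact_force: [1.0, 1.2, 0.0]
opening: 0.414
```

```bash
python3 -c "
from h import *
go([438,300,40],1.388)"
```

```text
shift [0.0263, -0.0163, 0.0756] rot [-0.002, 0.003, -0.001] now [449.4 271.3 115.7] [-3.140e+00  3.000e-03  1.387e+00] op 0.414 t 9.87 q [ 0.54  0.38  1.96 -0.    0.81 -0.85]
```

Emit:
send_rows(plan=[[[0.026, -0.016, 0.01], [0, 0, 0], -1], [[0.026, -0.016, 0.03], [0, 0, 0], -1], [[0.026, -0.016, 0.05], [0, 0, 0], -1], [[0.026, -0.016, 0.07], [0, 0, 0], -1], [[0.026, -0.016, 0.08], [0, 0, 0], -1]])

```text
clock: 10.28
eef_pos: [435.7, 298.3, 31.9]
tcp_rot: [-3.135, 0.007, 1.388]
contact_force: [0.2, -0.3, 0.2]
opening: 0.416
```

Run:
```python
from h import *
go([438,300,36],1.388)
im=viewer.grab_frame("wrist"); cv2.imwrite("pics/w8.png",im[:,:,::-1])
```

```text
shift [0.0021, 0.002, -0.0041] rot [-0.006, 0.007, -0.0] now [435.7 298.3  31.9] [-3.135  0.007  1.388] op 0.416 t 10.28 q [ 0.6   0.53  1.98 -0.    0.64 -0.79]
```

View pics/w8.png

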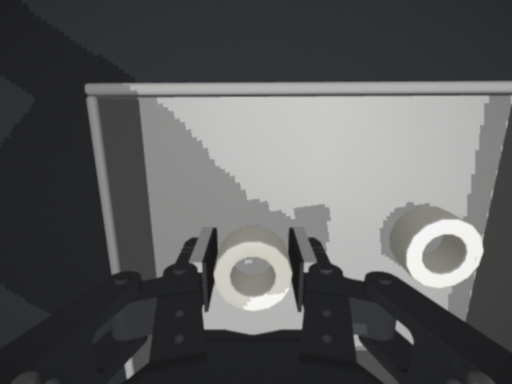

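Emit:
send_rows(plan=[[[0, 0, 0], [0, 0, 0], 0.1], [[0, 0, 0], [0, 0, 0], 0.15], [[0, 0, 0], [0, 0, 0], 0.15], [[0, 0, 0], [0, 0, 0], 0.15], [[0, 0, 0], [0, 0, 0], 0.15]])

```text
clock: 10.75
eef_pos: [436.1, 298.1, 32.1]
tcp_rot: [-3.135, 0.007, 1.387]
contact_force: [1.1, -0.7, -0.1]
opening: 0.576
```

Emit:
send_rows(plan=[[[0, 0, -0.03], [0, 0, 0], 0.15], [[0, 0, -0.06], [0, 0, 0], 0.15], [[0, 0, -0.1], [0, 0, 0], 0.15], [[0, 0, -0.13], [0, 0, 0], 0.15], [[0, 0, -0.13], [0, 0, 0], 0.15]])

```text
clock: 11.17
eef_pos: [440.1, 300.9, 168.8]
tcp_rot: [3.14, -0.001, 1.387]
contact_force: [1.4, 0.2, 0.3]
opening: 0.577
```

Run:
```python
from h import *
go([510.6,34,160],0)
im=viewer.grab_frame("wrist"); cv2.imwrite("pics/w9.png",im[:,:,::-1])
```

```text
shift [-0.2495, 0.1181, 0.0088] rot [0.001, -0.002, 1.387] now [440.1 300.9 168.8] [ 3.140e+00 -1.000e-03  1.387e+00] op 0.577 t 11.17 q [ 0.6   0.31  1.91 -0.    0.92 -0.79]
```

View pics/w9.png

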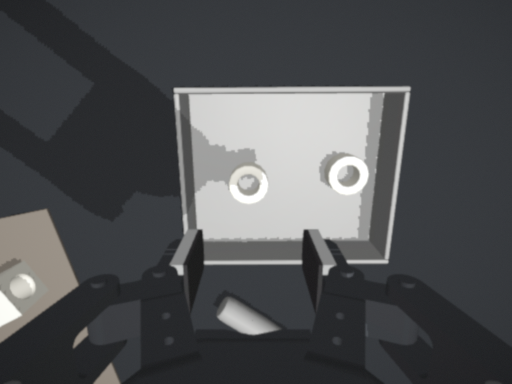

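Emit:
send_rows(plan=[[[-0.249, 0.118, 0], [0, 0, 1.078], 1], [[-0.249, 0.118, 0], [0, 0, 1.078], 1], [[-0.249, 0.118, 0], [0, 0, 1.078], 1], [[-0.249, 0.118, 0], [0, 0, 1.078], 1], [[-0.249, 0.118, 0], [0, 0, 1.078], 1]])

```text
clock: 11.63
eef_pos: [491.6, 96.0, 165.0]
tcp_rot: [-3.14, 0.005, 0.756]
contact_force: [1.0, 0.2, -0.4]
opening: 1.001
```

```bash
python3 -c "
from h import *
go([510.6,34,150],0.309)"
```

```text
shift [-0.0287, 0.0582, 0.015] rot [-0.001, 0.005, 0.447] now [491.6  96.  165. ] [-3.14   0.005  0.756] op 1.001 t 11.63 q [ 0.19  0.27  1.97 -0.    0.9  -0.56]
```

Emit:
send_rows(plan=[[[-0.029, 0.058, 0.015], [-0.001, 0.005, 0.447], 1], [[-0.029, 0.058, 0.015], [-0.001, 0.005, 0.447], 1], [[-0.029, 0.058, 0.03], [-0.001, 0.005, 0.447], 1], [[-0.029, 0.058, 0.05], [-0.001, 0.005, 0.447], 1], [[-0.029, 0.058, 0.05], [-0.001, 0.005, 0.447], 1]])

```text
clock: 12.05
eef_pos: [507.5, 32.8, 111.8]
tcp_rot: [-3.141, 0.005, 0.304]
contact_force: [-0.9, 0.5, -0.1]
opening: 0.999
```

Run:
```python
from h import *
go([510.6,34,33],0.309)
im=viewer.grab_frame("wrist"); cv2.imwrite("pics/w10.png",im[:,:,::-1])
```

```text
shift [0.0037, -0.0001, 0.0787] rot [-0.001, 0.005, -0.005] now [507.5  32.8 111.8] [-3.141  0.005  0.304] op 0.999 t 12.05 q [ 0.06  0.37  1.99 -0.    0.79 -0.24]
```

View pics/w10.png

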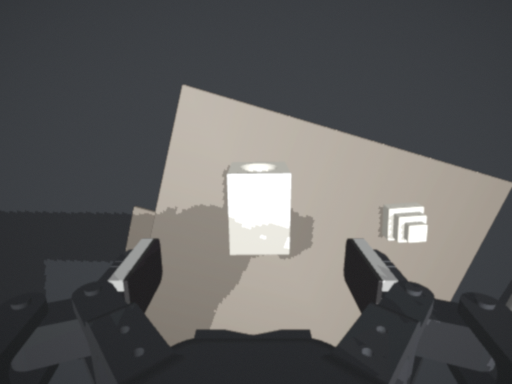

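Emit:
send_rows(plan=[[[0.004, 0, 0.02], [-0.001, 0.005, 0.005], 1], [[0.004, 0, 0.04], [-0.001, 0.005, 0.005], 1], [[0.004, 0, 0.055], [-0.001, 0.005, 0.005], 1], [[0.004, 0, 0.065], [-0.001, 0.005, 0.005], 1], [[0.004, 0, 0.07], [-0.001, 0.005, 0.005], 1]])

```text
clock: 12.52
eef_pos: [511.2, 34.9, 42.6]
tcp_rot: [-3.142, 0.001, 0.308]
contact_force: [-0.1, -0.0, 0.4]
opening: 1.001
```

```bash
python3 -c "
from h import *
go([510.6,34,32],0.309)"
```

```text
shift [-0.0008, 0.0006, 0.0106] rot [-0.0, 0.001, -0.001] now [511.2  34.9  42.6] [-3.142e+00  1.000e-03  3.080e-01] op 1.001 t 12.52 q [ 0.07  0.49  2.02 -0.    0.64 -0.24]
```

Emit:
send_rows(plan=[[[0, 0, 0.005], [0, 0, 0], 1], [[0, 0, 0.009], [0, 0, 0], 0.5], [[0, 0, 0.01], [0, 0, 0], 0.1], [[0, 0, 0.01], [0, 0, 0], -0.5], [[0, 0, 0.01], [0, 0, 0], -1]], squeeze=60)

```text
clock: 12.93
eef_pos: [511.6, 34.9, 33.1]
tcp_rot: [3.141, -0.0, 0.308]
contact_force: [-6.5, 0.6, 46.2]
opening: 0.461
```

Emit:
send_rows(plan=[[[0, 0, 0], [0, 0, 0], -1], [[0, 0, 0], [0, 0, 0], -1], [[0, 0, 0], [0, 0, 0], -1], [[0, 0, 0], [0, 0, 0], -1], [[0, 0, -0.02], [0, 0, 0], -1]])

```text
clock: 13.35
eef_pos: [509.4, 34.7, 50.9]
tcp_rot: [-3.141, 0.005, 0.308]
contact_force: [-0.7, 0.8, -0.5]
opening: 0.463
```

Emit:
send_rows(plan=[[[0, 0, -0.04], [0, 0, 0], -1], [[0, 0, -0.08], [0, 0, 0], -1], [[0, 0, -0.12], [0, 0, 0], -1], [[0, 0, -0.16], [0, 0, 0], -1], [[0, 0, -0.2], [0, 0, 0], -1]])

```text
clock: 13.77
eef_pos: [509.8, 34.8, 252.9]
tcp_rot: [-3.141, 0.005, 0.308]
contact_force: [1.4, 0.5, -1.0]
opening: 0.461
```

Run:
```python
from h import *
go([500,100,330],0.309)
im=viewer.grab_frame("wrist"); cv2.imwrite("pics/w11.png",im[:,:,::-1])
```

```text
shift [0.0101, -0.0652, -0.0771] rot [-0.001, 0.005, -0.001] now [509.8  34.8 252.9] [-3.141  0.005  0.308] op 0.461 t 13.77 q [ 0.07  0.18  1.87 -0.    1.1  -0.24]
```

View pics/w11.png

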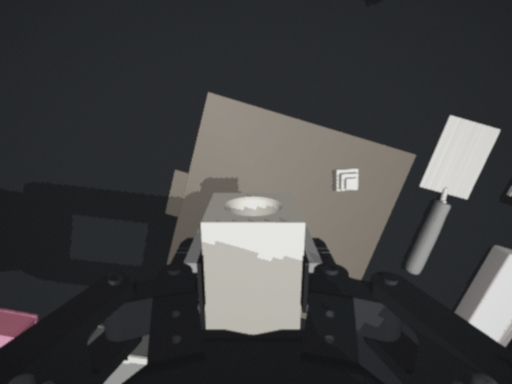

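Emit:
send_rows(plan=[[[0.01, -0.065, -0.04], [0.1, 0, 0], -1], [[0.01, -0.065, -0.077], [0.2, 0, 0], -1], [[0.01, -0.065, -0.077], [0.3, 0, 0], -1], [[0.01, -0.065, -0.077], [0.4, 0, 0], -1], [[0.01, -0.065, -0.077], [0.5, 0, 0], -1]])

```text
clock: 14.23
eef_pos: [504.1, 100.7, 340.1]
tcp_rot: [-2.64, -0.011, 0.309]
contact_force: [-0.2, -0.0, -0.6]
opening: 0.457
```

```bash
cat > fin.py <<'E'
from h import *
a=np.array([-0.304,0.953,0]); x=np.array([.953,.304,0]); 
Rt=R.from_matrix(np.c_[x,[0,0,-1],a])
go([500,100,330],0,Rt)
E
python3 fin.py
```

```text
shift [-0.0043, 0.0043, 0.0091] rot [1.069, -0.006, 0.011] now [504.1 100.7 340.1] [-2.64  -0.011  0.309] op 0.457 t 14.23 q [-0.09  0.19  1.74  0.47  1.42 -0.52]
```

q4 turns positive, as predicted; continuing.

Emit:
send_rows(plan=[[[-0.004, 0.004, 0.009], [0.1, 0, 0], -1], [[-0.004, 0.004, 0.009], [0.2, 0, 0], -1], [[-0.004, 0.004, 0.009], [0.3, 0, 0], -1], [[-0.004, 0.004, 0.009], [0.4, 0, 0], -1], [[-0.004, 0.004, 0.009], [0.5, 0, 0], -1]])

```text
clock: 14.65
eef_pos: [500.6, 99.7, 330.2]
tcp_rot: [-2.136, -0.012, 0.308]
contact_force: [0.0, -0.1, -0.7]
opening: 0.457
```

```bash
python3 fin.py
```

```text
shift [-0.0004, -0.0001, 0.0005] rot [0.565, -0.004, 0.012] now [500.6  99.7 330.2] [-2.136 -0.012  0.308] op 0.457 t 14.65 q [-0.27  0.39  1.75  0.8   1.66 -0.79]
```

Emit:
send_rows(plan=[[[0, 0, 0], [0.1, 0, 0.002], -1], [[0, 0, 0], [0.2, 0, 0.005], -1], [[0, 0, 0], [0.3, 0, 0.01], -1], [[0, 0, 0], [0.4, 0, 0.01], -1], [[0, 0, 0], [0.5, 0, 0.01], -1]])

```text
clock: 15.07
eef_pos: [500.9, 99.1, 329.8]
tcp_rot: [-1.632, -0.003, 0.303]
contact_force: [0.0, -0.6, -0.3]
opening: 0.46
```

```bash
python3 fin.py
```

```text
shift [-0.0006, -0.0002, 0.0011] rot [0.061, -0.005, 0.003] now [500.9  99.1 329.8] [-1.632 -0.003  0.303] op 0.46 t 15.07 q [-0.34  0.64  1.76  1.03  1.94 -0.95]
```

Emit:
send_rows(plan=[[[0, 0, 0], [0.061, -0.005, 0.003], -1], [[0, 0, 0], [0.061, -0.005, 0.003], -1], [[0, 0, 0], [0.061, -0.005, 0.003], -1], [[0, 0, 0], [0.061, -0.005, 0.003], -1], [[0, 0, 0], [0.061, -0.005, 0.003], -1]])

```text
clock: 15.48
eef_pos: [501.1, 99.2, 330.5]
tcp_rot: [-1.574, -0.002, 0.308]
contact_force: [-0.1, 0.1, -0.3]
opening: 0.459
```

Emit:
send_rows(plan=[[[0, 0, 0], [0, 0, 0], -1], [[0, 0, 0], [0, 0, 0], -1], [[0, 0, 0], [0, 0, 0], -1], [[0, 0, 0], [0, 0, 0], -1], [[0, 0, 0], [0, 0, 0], -1]])

```text
clock: 15.9
eef_pos: [501.1, 99.2, 330.7]
tcp_rot: [-1.574, -0.002, 0.308]
contact_force: [0.4, 0.3, -1.4]
opening: 0.458
```

```bash
python3 fin.py
python3 - <<'E'
from h import *
ims=[viewer.grab_frame(n) for n in("scene","side","wrist")]
s=ims[0][60:300,100:430];d=ims[1][60:300,100:430]
cv2.imwrite("pics/f.png",cv2.resize(np.vstack([np.hstack([s,d]),np.hstack([cv2.resize(ims[2],(330,240)),np.zeros_like(s)])])[:,:,::-1],None,fx=1.2,fy=1.2,interpolation=cv2.INTER_CUBIC))
print(status.sense()['qvel'].round(4),status.sense()['contact_force'])
E
```

```text
shift [-0.0008, 0.0007, 0.0011] rot [0.004, -0.0, 0.002] now [501.1  99.2 330.7] [-1.574 -0.002  0.308] op 0.458 t 15.9 q [-0.33  0.66  1.76  1.06  1.98 -0.96]
[ 0.0006  0.002   0.0009  0.0004 -0.0002  0.0007] [-0.22223123  0.54504547 -1.09348524]
```

View pics/f.png

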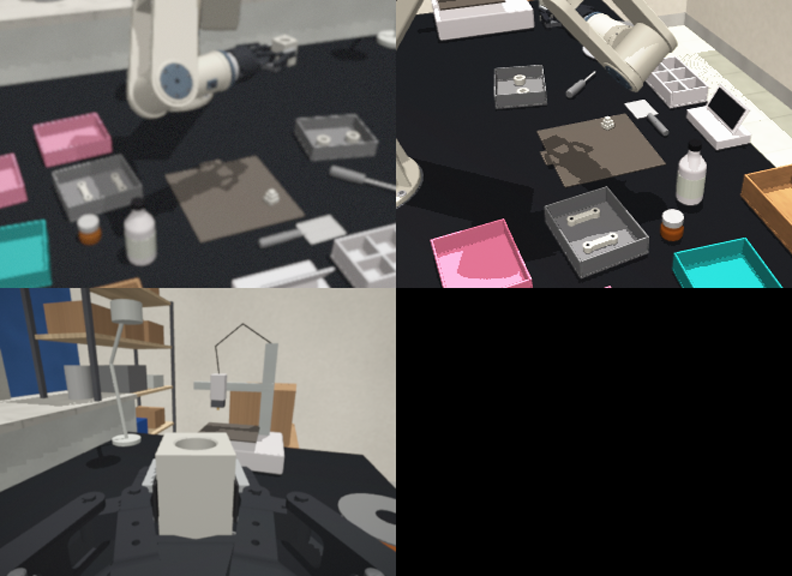

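```bash
python3 -c "
from h import *
print(job.sign_off())"
```

```text
the job is handed in; nothing more can be done
None
```

I sorted both prints and turned the spacer hole up. The job was handed in at about 16 s on the robot's clock, and sign-off gives no verdict.

- **Sorting:** the link is in the grey right-hand bin that already held a link, and the ring is in the grey left-hand bin that already held a ring. The last pictures show two links and two rings lying in them.
- **Spacer:** the hole was in the end facing left. I gripped the block across its 40 mm width, lifted it and turned it a quarter turn about the jaw axis.
- **Last checks:** the wrist picture shows the hole looking up. The gripper is within 0.01 rad of level, and its centre is at 331 mm, so the block is well above 140 mm. The joints are at rest, the jaws are stopped on the block, and nothing is touching it. The tower, scraper, bottle and jar look undisturbed in the last pictures; the screwdriver also looks in place, though I measured none of them.
- **Less smooth moments:** the wrist force read 39 N during the ring grasp and 46 N during the spacer grasp. I put both down to the fingertips or the gripped part pressing on the plate, but did not confirm it. Both are far below the 120 N wrist limit, and neither was flagged. If the 40 N pressing limit for the gripper's body also covers the fingertips, the 46 N would break it.
- **Measurement disagreement:** my two position readings of the ring differed by about 9 mm. The jaws centred it anyway.

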